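Make up two staining kits from the bench stock

TASK

Make up two staining kits from the row of stock: into the blue tray put the red-capped bottle (in either of its square wells) and the orange box (in its long well); into the white tray put the yellow-capped and the green-capped bottles (one in each square well) and the grey box (in its long well). Everything must end up standing upright and flat on the floor of its well, and nothing may be tipped over on the way. Leave the blue-capped bottle, the tip box and the mouse where they are.

Things in the scene. Friction and masses are not known exactly. Their poses are not given: they have to be found in the camera images.
- bottle_red_mid (a point): Amber round bottle with a red screw cap and a red band on its paper label; body 32 mm across up to 46 mm, cap 26 mm across, 70 mm tall, 60 g (may vary), stands upright. This point is its centre, 35 mm above its foot; z up along the bottle. Goes to the blue tray.
- bottle_yellow_mid (a point): Amber round bottle with a yellow screw cap and a yellow band on its paper label; body 32 mm across up to 46 mm, cap 26 mm across, 70 mm tall, 60 g (may vary), stands upright. This point is its centre, 35 mm above its foot; z up along the bottle. Goes to the white tray.
- bottle_green_mid (a point): Amber round bottle with a green screw cap and a green band on its paper label; body 32 mm across up to 46 mm, cap 26 mm across, 70 mm tall, 60 g (may vary), stands upright. This point is its centre, 35 mm above its foot; z up along the bottle. Goes to the white tray.
- box_orange_mid (a point): Plain upright orange slide box with a black seam and a small white label on top; 80 mm long (its x) x 34 mm wide (its y) x 60 mm tall, 120 g (may vary), the same either way round. This point is its centre, 30 mm above its underside; z up. Goes to the blue tray.
- box_grey_mid (a point): Plain upright grey slide box with a black seam and a small white label on top; 80 mm long (its x) x 34 mm wide (its y) x 60 mm tall, 120 g (may vary), the same either way round. This point is its centre, 30 mm above its underside; z up. Goes to the white tray.
- bottle_blue_mid (a point): Amber round bottle with a blue screw cap and a blue band on its paper label; body 32 mm across up to 46 mm, cap 26 mm across, 70 mm tall, 60 g (may vary), stands upright. This point is its centre, 35 mm above its foot; z up along the bottle. Spare: stays where it is in the row of stock.
- tray_blue: Square blue kit tray fixed to the bench, 138 x 138 mm; origin at the centre of its underside, z up. Floor 4 mm thick with a darker shade in the wells, walls and ribs reach 14 mm above the bench (wells 10 mm deep). Two square bottle wells, 60 x 60 mm, centred at x = +35 and x = -35 mm, both at y = +35 mm; one long box well, 104 mm along x by 60 mm along y, centred at x = 0, y = -35 mm. The tray may be turned about the vertical by up to 20 degrees.
- tray_white: Square white kit tray fixed to the bench, 138 x 138 mm; origin at the centre of its underside, z up. Floor 4 mm thick with a darker shade in the wells, walls and ribs reach 14 mm above the bench (wells 10 mm deep). Two square bottle wells, 60 x 60 mm, centred at x = +35 and x = -35 mm, both at y = +35 mm; one long box well, 104 mm along x by 60 mm along y, centred at x = 0, y = -35 mm. The tray may be turned about the vertical by up to 20 degrees.
- tip_box: Loose pipette-tip box, blue with a white lid, 112 x 77 mm (its x and y), 55 mm tall; origin at the centre of its underside. Not part of the kits: leave alone.
- mouse: Loose light-grey computer mouse, 105 x 58 mm (its x and y), 33 mm tall; origin at the centre of its underside. Leave alone.
Mind the look-alikes: they are no part of the job. Of the things shaped like the part that bears box_orange_mid, the orange one is meant. What is shaped like the part that bears bottle_green_mid but purple is not meant.

How it is judged:
At the end, for the whole second after the job is handed in: Each kit thing in its tray's proper well: centre within 16 mm of the well's centre along both tray axes, height within 4 mm of standing on the well's floor, upright within 0.1 rad, at rest, one thing to a well. Blue-capped bottle, tip box and mouse within 25 mm of their start (y of bottle_red_mid in the frame of tray_blue between 0.019 and 0.051 m and (x of bottle_red_mid in the frame of tray_blue between 0.019 and 0.051 m or x of bottle_red_mid in the frame of tray_blue between -0.051 and -0.019 m) and z of bottle_red_mid in the frame of tray_blue between 0.035 and 0.043 m and angle between each of bottle_red_mid, box_orange_mid, bottle_yellow_mid, bottle_green_mid, box_grey_mid's own z axis and vertical below 0.1 rad and y of box_orange_mid in the frame of tray_blue between -0.051 and -0.019 m and x of box_orange_mid in the frame of tray_blue between -0.016 and 0.016 m and z of box_orange_mid in the frame of tray_blue between 0.03 and 0.038 m and y of bottle_yellow_mid in the frame of tray_white between 0.019 and 0.051 m and (x of bottle_yellow_mid in the frame of tray_white between 0.019 and 0.051 m or x of bottle_yellow_mid in the frame of tray_white between -0.051 and -0.019 m) and z of bottle_yellow_mid in the frame of tray_white between 0.035 and 0.043 m and y of bottle_green_mid in the frame of tray_white between 0.019 and 0.051 m and (x of bottle_green_mid in the frame of tray_white between 0.019 and 0.051 m or x of bottle_green_mid in the frame of tray_white between -0.051 and -0.019 m) and z of bottle_green_mid in the frame of tray_white between 0.035 and 0.043 m and y of box_grey_mid in the frame of tray_white between -0.051 and -0.019 m and x of box_grey_mid in the frame of tray_white between -0.016 and 0.016 m and z of box_grey_mid in the frame of tray_white between 0.03 and 0.038 m and distance of each of bottle_blue_mid, tip_box, mouse from where it was at the start of the episode below 0.025 m and linear speed of each of bottle_red, bottle_yellow, box_orange, bottle_green, box_grey, bottle_blue below 0.02 m/s); the robot touches nothing.
It fails at once if the blue-capped bottle is pushed or taken from its place (over 25 mm) (distance of bottle_blue_mid from where it was at the start of the episode above 0.025 m).
It fails at once if the tip box is pushed or taken from its place (over 25 mm) (distance of tip_box from where it was at the start of the episode above 0.025 m).
It fails at once if the mouse is pushed or taken from its place (over 25 mm) (distance of mouse from where it was at the start of the episode above 0.025 m).
It fails at once if a bottle or box of the stock is tipped over (over 45 degrees) (angle between any of bottle_red_mid, bottle_yellow_mid, box_orange_mid, bottle_green_mid, box_grey_mid, bottle_blue_mid's own z axis and vertical above 0.79 rad).
It also fails if it takes over 125 s, if anything falls off the work surface, if the arm or the gripper's body presses on something with over 40 N, if the wrist force passes 120 N, or if a joint passes its speed limit or range.

ROBOT

A 6-joint arm with a two-finger parallel gripper is mounted at the origin on the work surface. World frame = base frame: x ahead of the robot, y to its left, z up, the work surface at z = 0. Lengths are in m, angles in rad, forces in N, time in s.
With the tool pointing down it reaches from about 0.375 to 0.9 m from the base axis. Payload 3.1 kg.
Tool frame: the origin (TCP) lies at the very end of the fingers, on their centre line; the grasp point (between the pads) lies 19 mm behind it (grip_depth is the distance from the TCP to the grasp point, in m); z points along the fingers, y is the line along which they close (so a half turn about z gives the same grasp; the last joint's range is limited). The gripper opens to 85 mm and grips with 20 to 120 N. Pads are 22 mm wide; open, the fingers measure 114 mm over their backs; the gripper's body (76 mm by 85 mm) begins 54 mm behind the grasp point. The pads swing forward as they close: fully open they stand 13 mm farther back than shut.
Start: joints at [0.985, 0.527, 1.433, -0, 1.181, -0.178], TCP at [0.248, 0.574, 0.208] pointing down, gripper open.
Joint ranges: [-3.08, 3.08], [-0.75, 2.2], [0.22, 2.44], [-1.43, 4.57], [0, 2.65], [-2.85, 2.85]. Speed limits (rad/s): [2.79, 2.79, 3.14, 3.14, 3.14, 3.14].

INTERFACE

Orientations are given as a unit quaternion [x, y, z, w].
In Python, from station import * gives the robot as it stands.
- The arm moves only by the tool apply_moves, never from a script. Its argument "plan" is a list of rows, each a list of 7 numbers: the shift along the tool's x, y, z in m, then the turn, a rotation vector about the tool's x, y, z in rad, then the gripper command: -1 is fully open, 1 is shut, values between are in proportion. In form: [[dx, dy, dz, wx, wy, wz, jaw], ...]. A call has 1 to 8 rows; each row shifts and turns the commanded pose from where the row before left it, along the tool's axes as they then stand; what a row does not reach is not made up. A row lasts 1/8 s, in which the tool goes at most 62.5 mm and 10.7 degrees, less where a joint would pass 70% of its speed; a pose out of reach is approached as far as the arm can. A call is refused whole if a number of a shift passes 0.0625 or a number of a turn 0.188, either way. A call with a gripper value outside its range is refused whole. The fingers move at their own pace and stop on an object; "force" is the grip in N (left out, the last holds). Time passes only in rows, so rows that do not move let the fingers close. It gives the time, the measured TCP pose, the force, the opening and the grip force at its end, in the units of the state.
- sense(): the state, without advancing time (a new reading comes with each control period).
- snapshot(name): name is "scene" or "top" or "wrist"; returns the picture (400x640x3 uint8, red, green, blue); there is no depth.
- calibration(name): a dict with "camera_matrix" (3x3 intrinsics, pixels), "R" (3x3) and "t" (3): a world point X has camera coordinates R X + t; the wrist camera has in their place "mount" (4x4, takes a point from camera to tool coordinates, whose origin is the TCP and whose axes are the flange's). Camera axes: x right, y down, z forward; pixel columns grow to the right and rows downward; lengths in m; the calibration is good to about 2 mm. A picture is of the moment at which its call begins: read the wrist's pose just before it. calibration takes no time and is no camera call.
- sign_off(): hands the job in; it is judged then, once.
The state is a dict: "t": time; "q": joint angles; "qd": joint speeds; "tau": joint torques, N m; "tcp_pos": TCP position; "tool_rot": TCP orientation; "force": force on the tool from outside, world axes, zero at the start; "ft_torque": the same for the moment, N m; "finger_gap": opening from 0.0 (shut) to 1.0 (fully open); "gripper_force": force on a finger pad.
Only numpy, scipy, OpenCV 4.12 (cv2) and the standard library are available. Lean on these libraries where they do the work, as an engineer would, in place of code of your own. Each camera call takes 0.05 s, during which the arm holds its last target. There are 200 camera calls.

## Working session

There is one attempt and no reset: what is moved stays moved. The work goes in short steps, Python scripts to look and compute and a tool call to move; the robot and the scene stay as the last step left them, time stands still between calls to the robot, and variables do not carry over. Pictures are saved under pics/ and viewed, at most 14 in all, crops included, and the job is handed in when it is done.

Besides the shell and the picture viewer there is one more tool, called by a JSON object that holds its "method" and its "body". apply_moves: Moves the arm, as the interface text tells. Its arguments: {"type":"object","properties":{"plan":{"type":"array"},"force":{"type":"number"}},"required":["plan"]}

```bash
mkdir -p pics; python3 - <<'E'
from station import *
import cv2
for n in("scene","top"):
    cv2.imwrite(f"pics/{n}0.png",cv2.cvtColor(snapshot(n),cv2.COLOR_RGB2BGR))
    c=calibration(n);print(n,c)
print(calibration("wrist"));print(sense())
E
```

```text
scene {'camera_matrix': array([[458.9299154 ,   0.        , 313.78877507],
       [  0.        , 458.9299154 , 196.61598688],
       [  0.        ,   0.        ,   1.        ]]), 'R': array([[-0.23862638,  0.97106728,  0.00926211],
       [ 0.68349106,  0.17471852, -0.70874072],
       [-0.68985319, -0.16279367, -0.70540825]]), 't': array([ 0.12566887, -0.29898358,  1.57929653])}
top {'camera_matrix': array([[503.77677229,   0.        , 319.12458386],
       [  0.        , 503.77677229, 191.38435534],
       [  0.        ,   0.        ,   1.        ]]), 'R': array([[ 0.01111848, -0.99992834,  0.0044383 ],
       [-0.99770934, -0.01138978, -0.06668088],
       [ 0.06672665, -0.00368674, -0.99776448]]), 't': array([-0.00852843,  0.4859289 ,  1.42824844])}
{'camera_matrix': array([[335.17983372,   0.        , 322.50582663],
       [  0.        , 335.17983372, 203.23058607],
       [  0.        ,   0.        ,   1.        ]]), 'mount': array([[-4.49541329e-04, -9.47027671e-01, -3.21151660e-01,
         8.31088262e-02],
       [ 9.99999778e-01, -2.67679327e-04, -6.10432776e-04,
        -8
[... 165 characters left out ...]
    1.00000000e+00]])}
{'t': 0.1, 'q': array([ 9.84504991e-01,  5.28391572e-01,  1.43375723e+00, -1.63455952e-05,
        1.18141037e+00, -1.78481356e-01]), 'qd': array([ 0.00023132, -0.00111547, -0.00336705,  0.00027296,  0.00115699,
       -0.0009161 ]), 'tau': array([ 1.16219494e-04, -4.43298805e+01, -1.78585249e+01, -2.19674389e-04,
        3.84365005e-03, -1.97748437e-05]), 'tcp_pos': array([0.24745802, 0.57318147, 0.20752562]), 'tool_rot': array([ 2.02491813e-01,  9.79283462e-01, -9.15065007e-04, -3.59876749e-04]), 'force': array([ 0.27829598, -1.03151009,  0.29712351]), 'ft_torque': array([-0.01476943, -0.02391013, -0.0723657 ]), 'gripper_force': 0.0, 'finger_gap': 1.0017636846195572}
```

View pics/scene0.png

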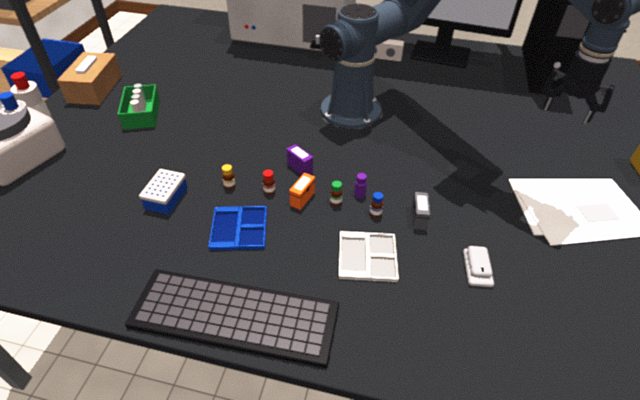

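View pics/top0.png

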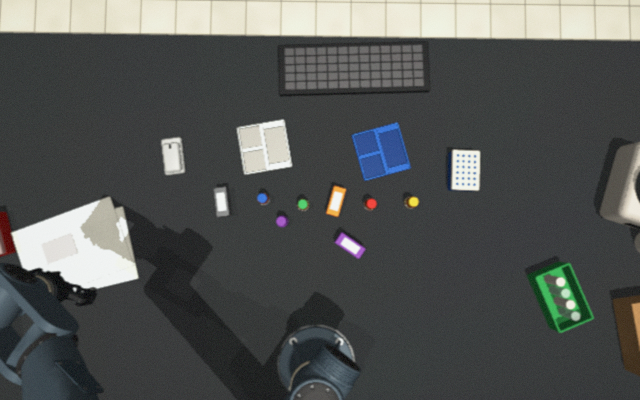

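Top view: yellow (413,202), red (371,203), orange box (336,201), green (303,204), blue (263,198) and grey box (221,201). The blue tray is at (381,151) and the white tray at (264,147). Look-alikes are the purple box (349,245) and the purple bottle (281,221). I'm taking the orange one for the box and the green-capped one for the bottle, by colour, and will confirm both in a crop.

```bash
cat > h.py <<'E'
import numpy as np, cv2
from station import *
from scipy.spatial.transform import Rotation as Rn
def cam(n,s=None):
    c=calibration(n);K=c["camera_matrix"]
    if n=="wrist":
        T=np.eye(4);T[:3,:3]=Rn.from_quat(s["tool_rot"]).as_matrix();T[:3,3]=s["tcp_pos"]
        T=T@c["mount"];return K,T[:3,:3],T[:3,3]
    return K,c["R"].T,-c["R"].T@c["t"]
def ray(px,z,C):
    K,R,o=C
    p=np.atleast_2d(px).astype(float);d=np.c_[p,np.ones(len(p))]@np.linalg.inv(K).T@R.T
    return o+d*((z-o[2])/d[:,2:])
def blobs(hsv,lo,hi,amin):
    m=cv2.inRange(hsv,np.array(lo),np.array(hi));m=cv2.morphologyEx(m,cv2.MORPH_CLOSE,np.ones((3,3)))
    cs=cv2.findContours(m,cv2.RETR_EXTERNAL,cv2.CHAIN_APPROX_NONE)[0]
    return sorted([c for c in cs if cv2.contourArea(c)>=amin],key=cv2.contourArea,reverse=True)
def rect(c,z,C):
    w=ray(c.reshape(-1,2),z,C)[:,:2].astype(np.float32)
    (x,y),(a,b),t=cv2.minAreaRect(w)
    if a<b:a,b,t=b,a,t+90
    return np.round([x,y,a,b],4),round((t+90)%180-90,1)
E
python3 - <<'E'
from h import *
im=cv2.imread("pics/top0.png");C=cam("top")
cv2.imwrite("pics/top0c.png",cv2.resize(im[110:265,150:490],None,fx=2.3,fy=2.3,interpolation=cv2.INTER_CUBIC))
hsv=cv2.cvtColor(im,cv2.COLOR_BGR2HSV);hsv[:110]=0;hsv[265:]=0;hsv[:,:150]=0;hsv[:,490:]=0
for n,lo,hi,z,k in [("blue",(105,150,60),(125,255,255),.014,3),("yellow",(22,120,90),(34,255,255),.07,1),("red",(0,180,90),(5,255,255),.07,2),("orange",(6,150,120),(20,255,255),.06,2),("green",(45,120,50),(80,255,255),.07,1),("white",(0,0,90),(180,70,255),.014,6)]:
    for c in blobs(hsv,lo,hi,15)[:k]:
        print(n,cv2.contourArea(c),c.mean(0)[0].round(1),*rect(c,z,C))
E
```

```text
blue 2227.5 [380.7 151.2] [ 0.6051 -0.1795  0.14    0.14  ] -73.9
blue 53.0 [261.6 197.4] [0.4667 0.162  0.0244 0.0243] 45.9
blue 32.5 [448.9 170.8] [ 0.5495 -0.3768  0.1044  0.0058] -0.4
yellow 74.0 [413.4 201.5] [ 0.4574 -0.2622  0.0277  0.0249] -89.4
red 63.5 [370.7 203.3] [ 0.4505 -0.1449  0.0249  0.0248] -89.3
orange 353.0 [335.5 200.9] [ 0.4572 -0.0491  0.0833  0.037 ] -15.4
green 58.0 [302.2 203.7] [0.4476 0.0437 0.0247 0.0234] 64.1
white 2387.0 [263.9 146.8] [0.6141 0.1582 0.1451 0.1442] -79.7
white 1149.5 [465.4 169.7] [ 0.554  -0.4244  0.1193  0.0838] -0.6
white 729.5 [172.7 155.7] [0.5845 0.4199 0.1086 0.0608] 8.1
white 324.0 [220.8 201.5] [0.4541 0.2785 0.0823 0.0361] 8.0
white 152.5 [349.4 245.5] [ 0.3319 -0.0925  0.0548  0.0318] 64.1
white 127.5 [335.7 200.8] [ 0.4597 -0.0511  0.0521  0.0236] -15.4
```

View pics/top0c.png

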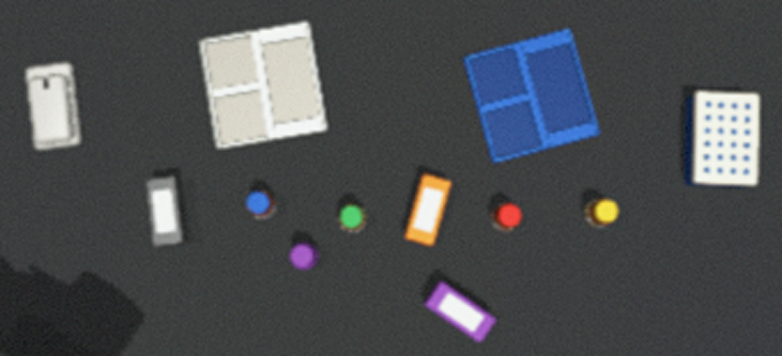

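The crop confirms it: orange box at crop (428,210), green cap at (350,216), and both purple look-alikes stay put. The sizes also fit: caps about 25 mm, box 83x37, trays about 140. I'll start with the nearest one, the grey box.

{"method": "apply_moves", "body": {"plan": [[0,0,0,0,0,-0.136,-1],[0,0,0,0,0,-0.136,-1],[0,0,0,0,0,-0.136,-1],[-0.0344,-0.0491,0.0145,0,0,0,-1],[-0.0344,-0.0491,0.0145,0,0,0,-1],[-0.0344,-0.0491,0.0145,0,0,0,-1],[-0.0344,-0.0491,0.0145,0,0,0,-1],[-0.0344,-0.0491,0.0145,0,0,0,-1]], "force": 30}}

```text
t: 1.1
tcp_pos: [0.4206, 0.3267, 0.1353]
tool_rot: [-0.0, 1.0, -0.0, -0.0]
force: [0.5, 0.7, -0.1]
finger_gap: 0.999
gripper_force: 0.0
```

{"method": "apply_moves", "body": {"plan": [[-0.0344,-0.0491,0.0145,0,0,0,-1],[0,0,0,0,0,-0.14,-1],[0,0,0,0,0,0,-1]]}}

```text
t: 1.48
tcp_pos: [0.4544, 0.2783, 0.1209]
tool_rot: [-0.068, 0.998, -0.0, -0.001]
force: [-0.1, -0.4, 0.8]
finger_gap: 0.998
gripper_force: 0.0
```

```bash
python3 - <<'E'
from h import *
s=sense();im=cv2.cvtColor(snapshot("wrist"),cv2.COLOR_RGB2BGR);cv2.imwrite("pics/w1.png",im)
K,R,o=cam("wrist",s);p=R.T@(np.array([.4541,.2785,.06])-o);print((K@p/p[2])[:2])
E
```

```text
[323.76221884 211.58217356]
```

View pics/w1.png

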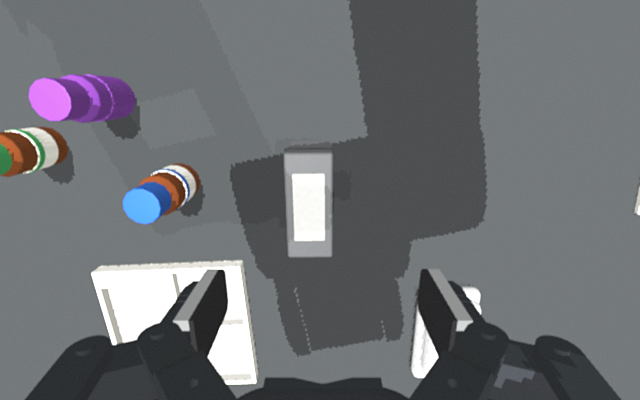

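The grey box's label centre is at (309,207), against my prediction of (324,212), so top and wrist disagree by about 10 mm. I'll cross-check with blue cap (148,203) and the scene camera.

```bash
python3 - <<'E'
from h import *
s=sense();C=cam("wrist",s);T=cam("top");S=cam("scene")
print("grey w",ray([308.5,206.5],.06,C),"blue w",ray([147,203],.07,C))
im=cv2.imread("pics/scene0.png");hsv=cv2.cvtColor(im,cv2.COLOR_BGR2HSV);hsv[:140]=0;hsv[230:]=0;hsv[:,:200]=0;hsv[:,450:]=0
def proj(X,C):
    K,R,o=C;p=K@(R.T@(X-o));return p[:2]/p[2]
for n,lo,hi,z in [("blue",(105,150,60),(125,255,255),.06),("yellow",(22,120,90),(34,255,255),.06),("red",(0,180,90),(5,255,255),.06),("green",(45,120,50),(80,255,255),.06)]:
    for c in blobs(hsv,lo,hi,15)[:3]: print(n,"scene",c.mean(0)[0].round(1),ray(c.mean(0)[0],z,S).round(4))
print("top K centre; pos",T[2],S[2])
print("base px top",proj(np.zeros(3),T),"scene",proj(np.zeros(3),S))
E
```

```text
grey w [[0.45149544 0.2678016  0.06      ]] blue w [[0.46054916 0.15796773 0.07      ]]
blue scene [239.4 217.9] [[ 0.6195 -0.1676  0.06  ]]
blue scene [377.4 196.8] [[0.4612 0.1536 0.06  ]]
yellow scene [226.2 167.2] [[ 0.4494 -0.2693  0.06  ]]
red scene [267.9 175. ] [[ 0.4512 -0.1478  0.06  ]]
green scene [336.4 185.5] [[0.4457 0.0414 0.06  ]]
top K centre; pos [0.38960839 0.00227239 1.45749559] [1.32382326 0.18730451 0.90098301]
base px top [316.11640704 362.78289136] scene [350.30706164 109.73394393]
```

The mismatch was mine: the white mask was cast at z=0.014 for every blob. At z=0.06 the top camera gives grey (0.451,0.269), which agrees with the wrist's (0.4515,0.268). I'll correct for that and grasp.

{"method": "apply_moves", "body": {"plan": [[0.0044,-0.0102,0,0,0,0,-1],[0,0,0.05,0,0,0,-1],[0,0,0.053,0,0,0,-1],[0,0,0,0,0,0,1],[0,0,0,0,0,0,1],[0,0,0,0,0,0,1],[0,0,0,0,0,0,1],[0,0,0,0,0,0,1]], "force": 35}}

```text
t: 2.52
tcp_pos: [0.453, 0.2691, 0.021]
tool_rot: [-0.07, 0.998, 0.001, 0.002]
force: [-0.9, -0.0, 8.1]
finger_gap: 0.388
gripper_force: 37.5
```

{"method": "apply_moves", "body": {"plan": [[0,0,-0.04,0,0,0,1],[0,0,-0.05,0,0,0,1],[-0.0363,-0.0417,0,0,0,0,1],[-0.0363,-0.0417,0,0,0,0,1],[-0.0363,-0.0417,0,0,0,0,1],[-0.0363,-0.0417,0,0,0,-0.04,1],[0,0,0.02,0,0,0,1],[0,0,0,0,0,0,1]]}}

```text
t: 3.52
tcp_pos: [0.617, 0.1229, 0.0878]
tool_rot: [-0.089, 0.996, 0.0, -0.002]
force: [-0.7, -0.2, -0.7]
finger_gap: 0.392
gripper_force: 36.4
```

```bash
python3 - <<'E'
from h import *
s=sense();im=cv2.cvtColor(snapshot("wrist"),cv2.COLOR_RGB2BGR);cv2.imwrite("pics/w2.png",im);print(s["tcp_pos"],s["finger_gap"])
K,R,o=cam("wrist",s)
a=np.radians(10.3);c=np.array([.6141,.1582]);ex=np.array([np.cos(a),np.sin(a)]);ey=np.array([-ex[1],ex[0]])
for u,v in [(1,1),(1,-1),(-1,-1),(-1,1)]:
    X=np.r_[c+.069*(u*ex+v*ey),.014];p=K@(R.T@(X-o));print((p[:2]/p[2]).round())
E
```

```text
[0.61704597 0.12289792 0.08782267] 0.3917403024891847
[449. 289.]
[282. 289.]
[275. 117.]
[473. 117.]
```

View pics/w2.png

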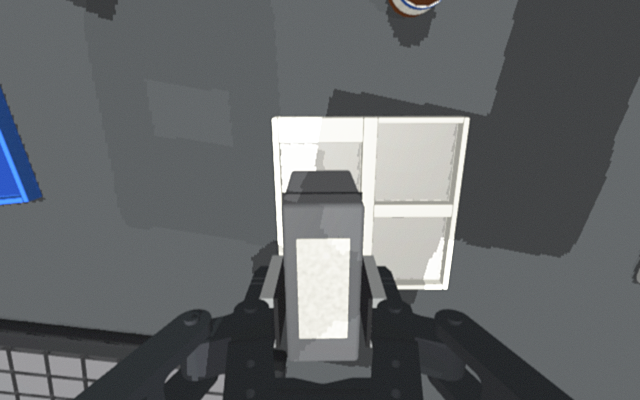

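Tray corners show at (275,118), (468,118) and (450,289), within about 4 px of prediction, and the box sits over the long well. Lowering.

{"method": "apply_moves", "body": {"plan": [[-0.003,0,0.03,0,0,0,1],[0,0,0.025,0,0,0,1],[0,0,0.007,0,0,0,1],[0,0,0,0,0,0,1],[0,0,0,0,0,0,-0.24],[0,0,0,0,0,0,-0.24],[0,0,0,0,0,0,-0.24],[0,0,-0.05,0,0,0,-0.24]]}}

```text
t: 4.58
tcp_pos: [0.618, 0.1239, 0.0732]
tool_rot: [-0.09, 0.996, 0.0, -0.005]
force: [0.7, -0.6, 0.5]
finger_gap: 0.622
gripper_force: 0.0
```

{"method": "apply_moves", "body": {"plan": [[0,0,-0.05,0,0,0.18,-0.24],[0.043,-0.0203,0,0,0,0,-0.5],[0.043,-0.0203,0,0,0,0,-0.5],[0.043,-0.0203,0,0,0,0,-0.5],[0.043,-0.0203,0,0,0,0,-0.5],[0,0,0.03,0,0,0,-0.5],[0,0,0,0,0,0,-0.5]]}}

```text
t: 5.45
tcp_pos: [0.4482, 0.0427, 0.0958]
tool_rot: [0.0, 1.0, 0.0, -0.001]
force: [0.6, -0.5, 0.9]
finger_gap: 0.751
gripper_force: 0.0
```

```bash
python3 - <<'E'
from h import *
s=sense();im=cv2.cvtColor(snapshot("wrist"),cv2.COLOR_RGB2BGR);cv2.imwrite("pics/w3.png",im);print(s["tcp_pos"],s["tool_rot"])
C=cam("wrist",s);hsv=cv2.cvtColor(im,cv2.COLOR_BGR2HSV)
for c in blobs(hsv,(45,120,50),(80,255,255),300)[:2]: print(c.mean(0),*rect(c,.07,C))
im=cv2.cvtColor(snapshot("top"),cv2.COLOR_RGB2BGR);cv2.imwrite("pics/top1.png",cv2.resize(im[110:265,150:490],None,fx=2.3,fy=2.3,interpolation=cv2.INTER_CUBIC))
E
```

```text
[0.44819408 0.04273661 0.09581611] [ 3.11098592e-04  9.99998930e-01  2.19012225e-04 -1.41251807e-03]
[[321.24193548 226.7983871 ]] [0.4453 0.0414 0.0301 0.0256] -0.1
```

View pics/w3.png

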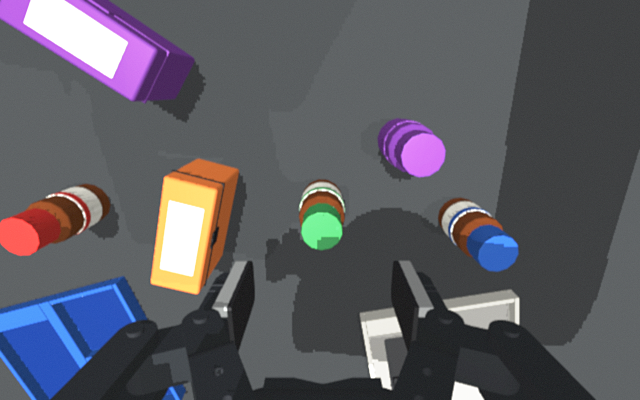

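View pics/top1.png

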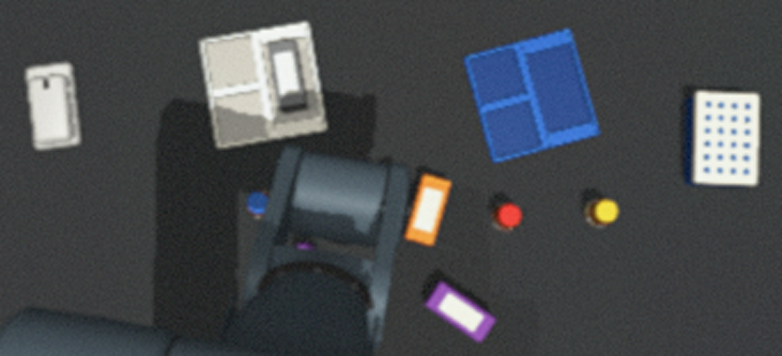

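The grey box is standing in the white tray's long well (crop 289,75). The green cap is centred between the fingers (321,230), and the purple bottle is clear at (415,150). Grasping green.

{"method": "apply_moves", "body": {"plan": [[0.001,0,0.04,0,0,0,-0.5],[0,0,0.045,0,0,0,-0.5],[0,0,0,0,0,0,1],[0,0,0,0,0,0,1],[0,0,0,0,0,0,1],[0,0,0,0,0,0,1],[0,0,0,0,0,0,1]], "force": 30}}

```text
t: 6.42
tcp_pos: [0.449, 0.0428, 0.0124]
tool_rot: [-0.0, 1.0, -0.0, 0.001]
force: [-0.1, -1.0, 3.8]
finger_gap: 0.357
gripper_force: 30.3
```

{"method": "apply_moves", "body": {"plan": [[0,0,-0.04,0,0,0,1],[0,0,-0.05,0,0,0,1],[-0.0386,0.0312,0,0,0,0,1],[-0.0386,0.0312,0,0,0,0,1],[-0.0386,0.0312,0,0,0,0,1],[-0.0386,0.0312,0,0,0,0,1],[-0.0386,0.0312,0,0,0,0,1],[0,0,0.02,0,0,0,1]]}}

```text
t: 7.42
tcp_pos: [0.646, 0.2015, 0.0831]
tool_rot: [-0.001, 1.0, 0.001, 0.004]
force: [-0.3, -0.3, -0.5]
finger_gap: 0.354
gripper_force: 30.1
```

{"method": "apply_moves", "body": {"plan": [[0,0,0.03,0,0,0,1],[0,0,0.03,0,0,0,1],[0,0,0.004,0,0,0,1],[0,0,0,0,0,0,1]]}}

```text
t: 7.92
tcp_pos: [0.6402, 0.1984, 0.0172]
tool_rot: [0.0, 1.0, -0.0, -0.001]
force: [-1.5, 0.5, -0.7]
finger_gap: 0.349
gripper_force: 31.2
```

{"method": "apply_moves", "body": {"plan": [[0,0,0.001,0,0,0,1],[0,0,0,0,0,0,-0.2],[0,0,0,0,0,0,-0.2],[0,0,0,0,0,0,-0.2],[0,0,-0.03,0,0,0,-0.2],[0,0,-0.06,0,0,0,-0.2],[0,0,-0.02,0,0,0,-0.2],[0,0,0,0,0,0,-0.2]]}}

```text
t: 8.93
tcp_pos: [0.6429, 0.1993, 0.1289]
tool_rot: [-0.0, 1.0, 0.0, 0.003]
force: [-0.0, 0.2, -0.2]
finger_gap: 0.598
gripper_force: 0.0
```

{"method": "apply_moves", "body": {"plan": [[0.0209,-0.0516,0,0,0,0,-0.5],[0.0209,-0.0516,0,0,0,0,-0.5],[0.0209,-0.0516,0,0,0,0,-0.5],[0.0209,-0.0516,0,0,0,0,-0.5],[0.0209,-0.0516,0,0,0,0,-0.5],[0.0209,-0.0516,0,0,0,0,-0.5],[0.0209,-0.0516,0,0,0,0,-0.5],[0.0209,-0.0516,0,0,0,0,-0.5]]}}

```text
t: 9.93
tcp_pos: [0.4724, -0.2148, 0.1249]
tool_rot: [-0.0, 1.0, 0.001, -0.001]
force: [1.4, -0.5, 0.3]
finger_gap: 0.751
gripper_force: 0.0
```

{"method": "apply_moves", "body": {"plan": [[0.0209,-0.0516,0.01,0,0,0,-0.5],[0,0,0.02,0,0,0,-0.5],[0,0,0,0,0,0,-0.5]]}}

```text
t: 10.3
tcp_pos: [0.4511, -0.2645, 0.0939]
tool_rot: [0.001, 1.0, 0.002, -0.002]
force: [-0.7, 0.8, 0.4]
finger_gap: 0.752
gripper_force: 0.0
```

```bash
python3 - <<'E'
from h import *
s=sense();im=cv2.cvtColor(snapshot("wrist"),cv2.COLOR_RGB2BGR);cv2.imwrite("pics/w4.png",im);print(s["tcp_pos"],s["tool_rot"])
C=cam("wrist",s);hsv=cv2.cvtColor(im,cv2.COLOR_BGR2HSV)
for c in blobs(hsv,(22,120,90),(34,255,255),300)[:2]: print(c.mean(0),*rect(c,.07,C))
E
```

```text
[ 0.45107142 -0.26450464  0.09392239] [ 7.80652568e-04  9.99994059e-01  2.29887597e-03 -2.44702054e-03]
```

View pics/w4.png

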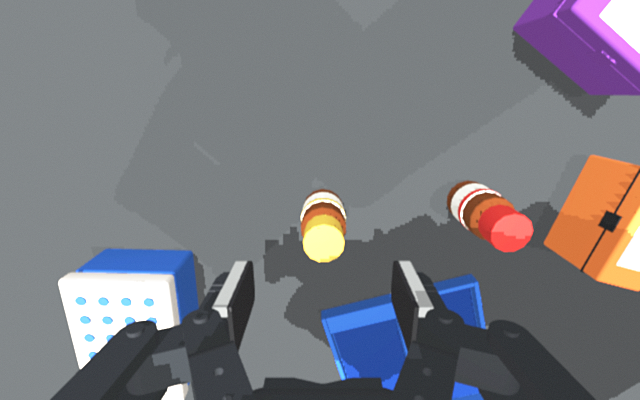

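The yellow cap is at (323,242), which puts it at x≈0.457, y≈-0.264 and agrees with the top view. The tip box is well clear. Grasping.

{"method": "apply_moves", "body": {"plan": [[-0.005,0,0.04,0,0,0,-0.5],[0,0,0.044,0,0,0,-0.5],[0,0,0,0,0,0,1],[0,0,0,0,0,0,1],[0,0,0,0,0,0,1],[0,0,0,0,0,0,1],[0,0,0,0,0,0,1]]}}

```text
t: 11.22
tcp_pos: [0.4587, -0.2659, 0.0133]
tool_rot: [-0.0, 1.0, -0.001, 0.001]
force: [-0.3, -0.4, 0.3]
finger_gap: 0.353
gripper_force: 30.2
```

{"method": "apply_moves", "body": {"plan": [[0,0,-0.05,0,0,0,1],[0,0,-0.05,0,0,0,1],[-0.0144,0.0565,0,0,0,0,1],[-0.0144,0.0565,0,0,0,0,1],[-0.0144,0.0565,0,0,0,0,1],[-0.0144,0.0565,0,0,0,0,1],[-0.0144,0.0565,0,0,0,0,1],[-0.0144,0.0565,0,0,0,0,1]]}}

```text
t: 12.22
tcp_pos: [0.545, 0.0753, 0.1128]
tool_rot: [-0.0, 1.0, -0.0, 0.0]
force: [1.5, 0.3, -0.5]
finger_gap: 0.356
gripper_force: 30.2
```

{"method": "apply_moves", "body": {"plan": [[-0.0144,0.0565,0,0,0,0,1],[-0.0144,0.0565,0,0,0,0,1],[0,0,0.03,0,0,0,1],[0,0,0,0,0,0,1]]}}

```text
t: 12.72
tcp_pos: [0.571, 0.187, 0.0806]
tool_rot: [-0.001, 1.0, -0.0, -0.003]
force: [0.1, -0.6, -0.7]
finger_gap: 0.358
gripper_force: 30.2
```

{"method": "apply_moves", "body": {"plan": [[-0.001,0,0.03,0,0,0,1],[0,0,0.03,0,0,0,1],[0,0,0.004,0,0,0,1],[0,0,0,0,0,0,1],[0,0,0,0,0,0,-0.2],[0,0,0,0,0,0,-0.2],[0,0,0,0,0,0,-0.2],[0,0,-0.03,0,0,0,-0.2]]}}

```text
t: 13.72
tcp_pos: [0.5725, 0.1863, 0.047]
tool_rot: [-0.0, 1.0, -0.0, -0.003]
force: [-0.2, -0.1, -0.4]
finger_gap: 0.599
gripper_force: 0.0
```

{"method": "apply_moves", "body": {"plan": [[0,0,-0.05,0,0,0,-0.2],[0,0,-0.03,0,0,0,-0.2],[0,0,0,0,0,0,-0.2]]}}

```text
t: 14.1
tcp_pos: [0.5766, 0.187, 0.1316]
tool_rot: [-0.0, 1.0, 0.0, 0.003]
force: [-0.7, 1.2, 0.2]
finger_gap: 0.598
gripper_force: 0.0
```

{"method": "apply_moves", "body": {"plan": [[0.0209,-0.0555,0,0,0,0,-0.5],[0.0209,-0.0555,0,0,0,0,-0.5],[0.0209,-0.0555,0,0,0,0,-0.5],[0.0209,-0.0555,0,0,0,0,-0.5],[0.0209,-0.0555,0,0,0,0,-0.5],[0.0209,-0.0555,0,0,0,0,-0.5],[0,0,0.035,0,0,0,-0.5],[0,0,0,0,0,0,-0.5]]}}

```text
t: 15.1
tcp_pos: [0.4464, -0.1459, 0.0912]
tool_rot: [0.001, 1.0, 0.002, -0.003]
force: [0.5, -0.1, 0.5]
finger_gap: 0.75
gripper_force: 0.0
```

```bash
python3 - <<'E'
from h import *
s=sense();im=cv2.cvtColor(snapshot("wrist"),cv2.COLOR_RGB2BGR);cv2.imwrite("pics/w5.png",im);print(s["tcp_pos"])
im=cv2.cvtColor(snapshot("top"),cv2.COLOR_RGB2BGR);cv2.imwrite("pics/top2.png",cv2.resize(im[110:265,150:490],None,fx=2.3,fy=2.3,interpolation=cv2.INTER_CUBIC))
E
```

```text
[ 0.44640485 -0.1458529   0.09115204]
```

View pics/w5.png

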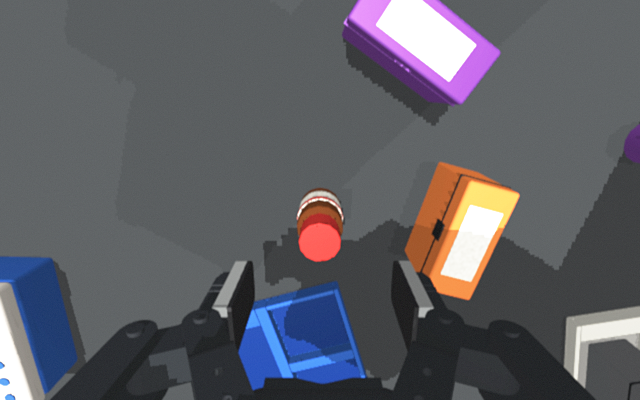

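View pics/top2.png

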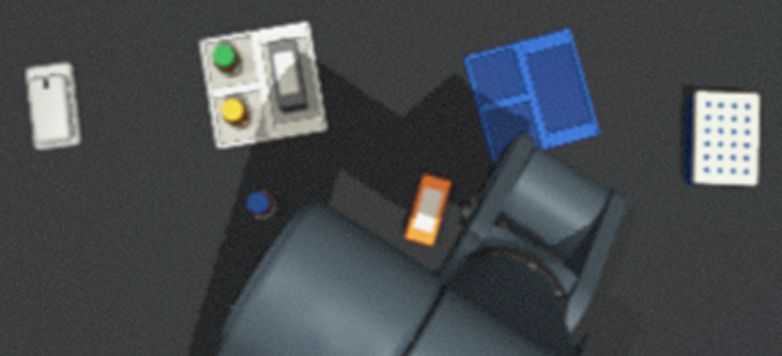

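White kit: green (225,56), yellow (233,110) and grey (289,75) are all standing in their wells. The red cap is at (320,241), so I need about +4 mm in x before grasping.

{"method": "apply_moves", "body": {"plan": [[-0.004,-0.001,0.04,0,0,0,-0.5],[0,0,0.041,0,0,0,-0.5],[0,0,0,0,0,0,1],[0,0,0,0,0,0,1],[0,0,0,0,0,0,1],[0,0,0,0,0,0,1],[0,0,0,0,0,0,1]]}}

```text
t: 16.08
tcp_pos: [0.4539, -0.1479, 0.0135]
tool_rot: [-0.0, 1.0, -0.001, 0.001]
force: [0.1, 1.0, 6.8]
finger_gap: 0.35
gripper_force: 30.3
```

{"method": "apply_moves", "body": {"plan": [[0,0,-0.04,0,0,0,1],[0,0,-0.04,0,0,0,1],[-0.054,-0.004,0,0,0,0,1],[-0.054,-0.004,0,0,0,0,1],[0,0,0.03,0,0,0,1],[0,0,0.03,0,0,0,1],[0,0,0,0,0,0,1],[0,0,0,0,0,0,1]]}}

```text
t: 17.08
tcp_pos: [0.5614, -0.1557, 0.0331]
tool_rot: [-0.0, 1.0, -0.0, 0.0]
force: [1.0, 0.0, 0.2]
finger_gap: 0.352
gripper_force: 30.2
```

{"method": "apply_moves", "body": {"plan": [[0,0,0.01,0,0,0,1],[0,0,0.006,0,0,0,1],[0,0,0,0,0,0,1],[0,0,0,0,0,0,-0.2],[0,0,0,0,0,0,-0.2],[0,0,0,0,0,0,-0.2],[0,0,-0.04,0,0,0,-0.2],[0,0,-0.06,0,0,0,-0.2]]}}

```text
t: 18.08
tcp_pos: [0.5596, -0.1548, 0.1154]
tool_rot: [-0.0, 1.0, 0.001, -0.002]
force: [0.9, -0.9, 0.0]
finger_gap: 0.6
gripper_force: 0.0
```

{"method": "apply_moves", "body": {"plan": [[0,0,0,0,0,0,-0.2],[0,0,0,0,0,0,-0.2]]}}

```text
t: 18.32
tcp_pos: [0.5607, -0.1552, 0.1163]
tool_rot: [-0.0, 1.0, 0.0, -0.0]
force: [-0.7, 0.1, -0.2]
finger_gap: 0.597
gripper_force: 0.0
```

{"method": "apply_moves", "body": {"plan": [[0.0345,0.0353,0,0,0,0,-0.7],[0.0345,0.0353,0,0,0,0,-0.7],[0.0345,0.0353,0,0,0,0,-0.7],[0,0,0,0,0,0.134,-0.7],[0,0,0,0,0,0.134,-0.7],[0,0,0.02,0,0,0,-0.7],[0,0,0,0,0,0,-0.7]]}}

```text
t: 19.2
tcp_pos: [0.4553, -0.0488, 0.0943]
tool_rot: [0.133, 0.991, 0.001, -0.003]
force: [0.7, -0.1, 0.4]
finger_gap: 0.853
gripper_force: 0.0
```

```bash
python3 - <<'E'
from h import *
s=sense();im=cv2.cvtColor(snapshot("wrist"),cv2.COLOR_RGB2BGR);cv2.imwrite("pics/w6.png",im);print(s["tcp_pos"])
E
```

```text
[ 0.45530105 -0.04878083  0.09429226]
```

View pics/w6.png

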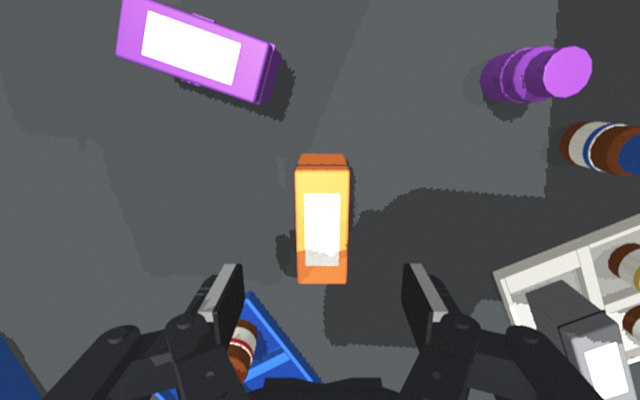

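The orange box is centred and square between the fingers (322,225), and the red bottle is standing in its well. Grasping.

{"method": "apply_moves", "body": {"plan": [[0,0,0.04,0,0,0,-0.7],[0,0,0.037,0,0,0,-0.7],[0,0,0,0,0,0,1],[0,0,0,0,0,0,1],[0,0,0,0,0,0,1],[0,0,0,0,0,0,1],[0,0,0,0,0,0,1]], "force": 35}}

```text
t: 20.12
tcp_pos: [0.4584, -0.0498, 0.0205]
tool_rot: [0.133, 0.991, -0.0, 0.001]
force: [-0.1, -0.4, 6.8]
finger_gap: 0.388
gripper_force: 35.9
```

{"method": "apply_moves", "body": {"plan": [[0,0,-0.05,0,0,0,1],[0,0,-0.055,0,0,0,1],[0,0,0,0,0,-0.134,1],[0,0,0,0,0,-0.134,1],[-0.0391,-0.0408,0,0,0,0,1],[-0.0391,-0.0408,0,0,0,0,1],[-0.0391,-0.0408,0,0,0,0,1],[-0.0391,-0.0408,0,0,0,0,1]]}}

```text
t: 21.12
tcp_pos: [0.6147, -0.2138, 0.1243]
tool_rot: [-0.0, 1.0, 0.0, -0.0]
force: [-0.4, -0.2, -2.1]
finger_gap: 0.39
gripper_force: 35.7
```

{"method": "apply_moves", "body": {"plan": [[0,0,0,0,0,-0.14,1],[0,0,0,0,0,-0.14,1],[0,0,0.03,0,0,0,1],[0,0,0,0,0,0,1]]}}

```text
t: 21.62
tcp_pos: [0.6115, -0.2114, 0.0919]
tool_rot: [-0.14, 0.99, 0.002, -0.003]
force: [-0.1, 0.3, -0.7]
finger_gap: 0.393
gripper_force: 35.7
```

```bash
python3 - <<'E'
from h import *
s=sense();im=cv2.cvtColor(snapshot("wrist"),cv2.COLOR_RGB2BGR);cv2.imwrite("pics/w7.png",im);print(s["tcp_pos"])
E
```

```text
[ 0.61148661 -0.21141084  0.09193711]
```

View pics/w7.png

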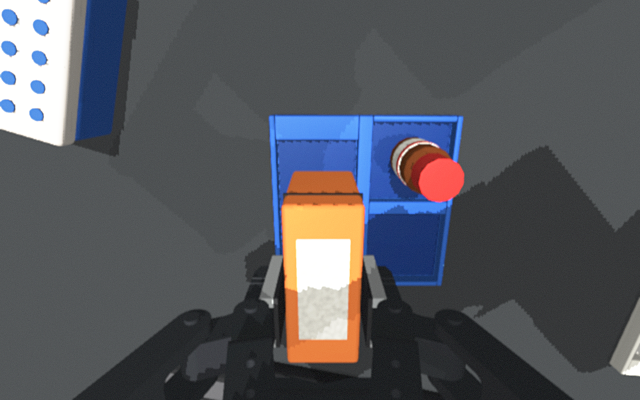

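The box is square over the long well, the same picture as for the grey one, and the red bottle is upright in its well. Lowering and releasing.

{"method": "apply_moves", "body": {"plan": [[-0.002,0,0.03,0,0,0,1],[0,0,0.027,0,0,0,1],[0,0,0.009,0,0,0,1],[0,0,0,0,0,0,1],[0,0,0,0,0,0,-0.24],[0,0,0,0,0,0,-0.24],[0,0,0,0,0,0,-0.24],[0,0,-0.05,0,0,0,-0.24]]}}

```text
t: 22.68
tcp_pos: [0.6128, -0.2106, 0.0751]
tool_rot: [-0.14, 0.99, 0.003, -0.004]
force: [-0.1, 0.2, 0.2]
finger_gap: 0.624
gripper_force: 0.0
```

{"method": "apply_moves", "body": {"plan": [[0,0,-0.05,0,0,0,-0.24],[0,0,-0.05,0,0,0,-0.24],[0.06,0,-0.01,0,0,0,-0.24],[0.06,0,0,0,0,0,-0.24],[0.06,0,0,0,0,0,-0.24],[0.03,0,0,0,0,0,-0.24],[0,0,0,0,0,0,-0.24],[0,0,0,0,0,0,-0.24]]}}

```text
t: 23.68
tcp_pos: [0.4151, -0.2707, 0.1889]
tool_rot: [-0.14, 0.99, -0.001, 0.001]
force: [0.9, -0.8, -0.3]
finger_gap: 0.624
gripper_force: 0.0
```

```bash
python3 - <<'E'
from h import *
im=cv2.cvtColor(snapshot("top"),cv2.COLOR_RGB2BGR);cv2.imwrite("pics/top3.png",cv2.resize(im[110:265,150:490],None,fx=2.3,fy=2.3,interpolation=cv2.INTER_CUBIC))
C=cam("top");hsv=cv2.cvtColor(im,cv2.COLOR_BGR2HSV);hsv[:110]=0;hsv[265:]=0;hsv[:,:150]=0;hsv[:,490:]=0
tr={"b":((.6051,-.1795),16.1),"w":((.6141,.1582),10.3)}
for n,lo,hi,z,t in [("yellow",(22,120,90),(34,255,255),.074,"w"),("red",(0,180,60),(5,255,255),.074,"b"),("orange",(6,150,90),(20,255,255),.064,"b"),("green",(45,120,50),(80,255,255),.074,"w")]:
    for c in blobs(hsv,lo,hi,30)[:1]:
        r=rect(c,z,C);a=np.radians(tr[t][1]);d=r[0][:2]-tr[t][0]
        print(n,r,"tray xy",(np.array([[np.cos(a),np.sin(a)],[-np.sin(a),np.cos(a)]])@d).round(4))
E
```

```text
yellow (array([0.5738, 0.1864, 0.0251, 0.0221]), 1.1) tray xy [-0.0346  0.035 ]
red (array([ 0.5569, -0.1537,  0.0223,  0.0221]), 0.3) tray xy [-0.0392  0.0382]
orange (array([ 0.6137, -0.208 ,  0.0819,  0.04  ]), 15.9) tray xy [ 0.0004 -0.0298]
green (array([0.6393, 0.1988, 0.0224, 0.0222]), 0.7) tray xy [0.0321 0.0354]
```

View pics/top3.png

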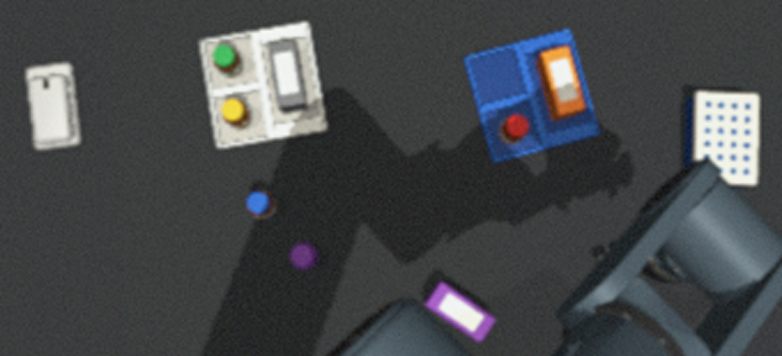

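Everything sits in its well within about 5 mm of centre. The blue bottle, mouse and tip box haven't moved. Handing in.

```bash
python3 -c "
from station import *
print(sign_off())"
```

```text
the job is handed in; nothing more can be done
None
```

Both kits are made up and handed in at about 24 s; the sign-off returned no verdict, but the last top view showed all five items in their wells (four measured within about 5 mm of centre, the grey box judged by eye) and the blue-capped bottle, tip box and mouse in place.

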